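# Clear the tubes, fetch the hub for the drill vise, put the tubes back

## Robot

A 7-joint arm with a two-finger parallel gripper is mounted at the origin on the work surface. World frame = base frame: x ahead of the robot, y to its left, z up, the work surface at z = 0. Lengths are in m, angles in rad, forces in N, time in s.
With the tool pointing down it reaches from about 0.35 to 0.9 m from the base axis. Payload 8.1 kg.
Tool frame: the origin (TCP) lies midway between the tips of the shut fingers; the grasp point (between the pads) lies 19 mm behind it; z points along the fingers, y is the line along which they close (so a half turn about z gives the same grasp; the last joint's range is limited). The gripper opens to 92 mm and grips with 3 to 60 N. Pads are 19 mm wide; open, the fingers measure 130 mm over their backs; the gripper's body (75 mm by 190 mm) begins 47 mm behind the grasp point.
Start: joints at [1.036, 0.434, 0.025, 1.573, -0.012, 1.134, -0.075], TCP at [0.262, -0.568, 0.227] pointing down, gripper open.
Joint ranges: [-2.62, 2.62], [-0.44, 2.09], [-1.27, 1.32], [0.08, 2.57], [-1.32, 4.46], [0.12, 2], [-2.74, 2.74]. Speed limits (rad/s): [2.22, 2.22, 3.01, 3.01, 3.14, 3.14, 3.14].

## Interface

Orientations are given as a rotation vector (axis times angle).
In Python, from cell import readout, get_image, calibration, ticket gives the robot as it stands. The module is installed in compiled form; this text tells all that it offers.
- The arm moves only by the tool move_arm, never from a script. Its argument "series" is a list of rows, each a list of 6 numbers: the shift along the world's x, y, z as a fraction of full scale, then the turn, a rotation vector about the world's x, y, z as a fraction of full scale. A call has 1 to 5 rows; each row is the pose to reach, as a shift and turn from the pose commanded when the call began; what a row does not reach only later rows make up. Full scale, the value 1, is 0.75 m for a shift and 60 degrees for a turn. A row lasts 1/10 s, in which the tool goes at most 50 mm and 8.59 degrees, less where a joint would pass 70% of its speed; a pose out of reach is approached as far as the arm can. A call with a number of a shift or a turn outside -1 to 1 is refused whole. A call with a gripper value outside its range is refused whole. "claw" is the opening, from -1 (shut) to 1 (fully open), so that 0 is half open, set as the call begins (left out, the last holds). The fingers move at their own pace and stop on an object; "squeeze" is the grip in N (left out, the last holds). Time passes only in rows, so rows that repeat a pose let the fingers close. It gives the time, the measured TCP pose, the force, the opening and the grip force at its end, in the units of the state.
- readout.observe(): the state, without advancing time (a new reading comes with each control period).
- get_image(name): name is "scene" or "top"; returns (picture, depth): 420x560x3 uint8, red, green, blue; 420x560 float32, m along the optical axis (not along the pixel's ray), 0 where there is no reading.
- calibration(name): a dict with "fx", "fy", "cx", "cy" (pixels), "k1" (the pictures are not rectified: a ray, as slopes to the right and down, at radius r is drawn at 1 + k1 r^2 times it, then the intrinsics apply), "view" (4x4, takes a point from world to camera coordinates). Camera axes: x right, y down, z forward; pixel columns grow to the right and rows downward; lengths in m; the calibration is good to about 2 mm. A picture is of the moment at which its call begins. calibration takes no time and is no camera call.
- ticket.sign_off(): hands the job in; it is judged then, once.
The state is a dict: "clock": time; "joints": joint angles; "dq": joint speeds; "joint_efforts": joint torques, N m; "position": TCP position; "ee_rot": TCP orientation; "force": force on the tool from outside, world axes, zero at the start; "ft_torque": the same for the moment, N m; "width": opening from 0.0 (shut) to 1.0 (fully open); "gripper_force": force on a finger pad.
Only numpy, scipy, OpenCV 4.12 (cv2) and the standard library are available. Lean on these libraries where they do the work, as an engineer would, in place of code of your own. Each camera call takes 0.05 s, during which the arm holds its last target. There are 200 camera calls.

## Task

The flanged hub at the back of the felt-lined tray is hemmed in by the three tubes that stand on their pegs. First stand all three tubes on the blue felt mat, then take the hub and stand it, flange down, on the bed of the green drill vise, in the middle between the open jaws. Then put every tube back over the peg it came from, standing fully down on its wooden foot, and never let a tube fall over.

Things in the scene. Friction and masses are not known exactly. Their poses are not given: they have to be found in the camera images.
- tube_wide_mid (a point): the widest tube: plain polished steel, open at both ends, 52 mm outside diameter, 46 mm bore, 115 mm tall, about 0.4 kg, upright on block_wide at the start, over 35 mm clear of the other tubes. This point is on its axis, half-way up (57.5 mm above its foot); z up along it. Grip it across the outside, 70 to 95 mm above its foot.
- tube_slim_mid (a point): the slimmest and tallest tube: plain polished steel, open at both ends, 34 mm outside diameter, 28 mm bore, 135 mm tall, about 0.3 kg, upright on block_slim at the start. This point is on its axis, half-way up (67.5 mm above its foot); z up along it. Grip it across the outside, 80 to 110 mm above its foot.
- tube_nosed_mid (a point): the tube with the tapered nose: polished steel, 44 mm outside diameter for the lower 100 mm, then tapering to 30 mm at its open top, 125 mm tall, bore 38 mm at the foot, about 0.35 kg, upright on block_nosed at the start. This point is on its axis, half-way up (62.5 mm above its foot); z up along it. Grip it on the straight part, 75 to 90 mm above its foot.
- hub_mid (a point): the hub: turned aluminium, a round flange 52 mm across and 10 mm thick below, a round boss 32 mm across and 30 mm high on it (40 mm in all), about 0.12 kg; it stands flange down on the tray's felt. This point is on its axis, half-way up (20 mm above its underside); z up. Grip the boss 30 to 35 mm above the underside, fingers in line with the tray's y axis, opened to 60 mm: most room there.
- block_wide: peg block of the widest tube, fixed in the tray: dark hardwood foot 56 x 56 x 15 mm with a round upright wooden peg in its middle, 28 mm in diameter, 22 mm high, top bevelled. Origin: centre of the underside, on the peg's axis, 15 mm above the bench; z up, x and y along its edges. The tube's foot rests on the hardwood, 15 mm above this origin.
- block_slim: peg block of the slim tube, fixed in the tray: dark hardwood foot 56 x 56 x 15 mm with a round upright wooden peg in its middle, 12 mm in diameter, 22 mm high, top bevelled. Origin: centre of the underside, on the peg's axis, 15 mm above the bench; z up, x and y along its edges. The tube's foot rests on the hardwood, 15 mm above this origin.
- block_nosed: peg block of the nosed tube, fixed in the tray: dark hardwood foot 56 x 56 x 15 mm with a round upright wooden peg in its middle, 22 mm in diameter, 22 mm high, top bevelled. Origin: centre of the underside, on the peg's axis, 15 mm above the bench; z up, x and y along its edges. The tube's foot rests on the hardwood, 15 mm above this origin.
- tray: low wooden tray, fixed, 250 mm (x) by 260 mm (y), felt floor 15 mm above the bench; cheeks 60 mm high along both y ends, back rail 32 mm high along its far (+x) edge. Origin: centre of the underside. The peg blocks change places between the middle and the two cheeks. A dark steel weight and a short ring, both under 30 mm high, lie in the near corners.
- mat: the side area: flat blue felt mat, fixed, 240 mm (x) by 180 mm (y), 3 mm thick, on the bench to the left or right of the tray. Origin: centre of its underside. There is room for the three tubes side by side along its x axis, 80 mm apart.
- vise: green drill-press vise, fixed, on the other side of the tray. Origin: on the bench under the middle of the jaw opening; x along the screw from handle to fixed jaw, y along the jaws. Jaw faces at x = -38 and +38 mm, 100 mm wide (y), tops 62 mm above the bench. Bed: two flat rails, tops 30 mm above the bench, 28 mm gap between. Set the hub down with the fingers in line with y.

How it is judged:
On the way, in this order (a step that is already met when the one before it is completed fails the run):
1. all three tubes stand upright and released on the blue mat at the same time (x of tube_wide_mid in the frame of mat between -0.115 and 0.115 m and y of tube_wide_mid in the frame of mat between -0.085 and 0.085 m and z of tube_wide_mid in the frame of mat between 0.0545 and 0.0665 m and angle between each of tube_wide_mid, tube_slim_mid, tube_nosed_mid's own z axis and vertical below 0.1 rad and linear speed of each of tube_wide, tube_slim, tube_nosed below 0.03 m/s and contact force between the fingers and tube_wide below 0.3 N and x of tube_slim_mid in the frame of mat between -0.115 and 0.115 m and y of tube_slim_mid in the frame of mat between -0.085 and 0.085 m and z of tube_slim_mid in the frame of mat between 0.0645 and 0.0765 m and contact force between the fingers and tube_slim below 0.3 N and x of tube_nosed_mid in the frame of mat between -0.115 and 0.115 m and y of tube_nosed_mid in the frame of mat between -0.085 and 0.085 m and z of tube_nosed_mid in the frame of mat between 0.0595 and 0.0715 m and contact force between the fingers and tube_nosed below 0.3 N), for 0.2 s.
2. the hub stands released on the vise bed between the jaws while the three tubes still stand on the mat (all of step 1 and x of hub_mid in the frame of vise between -0.015 and 0.015 m and y of hub_mid in the frame of vise between -0.018 and 0.018 m and z of hub_mid in the frame of vise between 0.044 and 0.055 m and angle between hub_mid's own z axis and vertical below 0.1 rad and linear speed of hub below 0.03 m/s and contact force between the fingers and hub below 0.3 N), for 0.2 s.
At the end, for the whole second after the job is handed in: The hub stands flange down on the vise's bed between the jaws, within 15 mm of the middle across the jaws and 18 mm along them; each tube stands upright over its own peg, its axis within 12 mm of the peg's, its foot on the hardwood (5 mm); all released and at rest (x of hub_mid in the frame of vise between -0.015 and 0.015 m and y of hub_mid in the frame of vise between -0.018 and 0.018 m and z of hub_mid in the frame of vise between 0.044 and 0.055 m and angle between each of hub_mid, tube_wide_mid, tube_slim_mid, tube_nosed_mid's own z axis and vertical below 0.1 rad and linear speed of each of hub, tube_wide, tube_slim, tube_nosed below 0.03 m/s and contact force between the fingers and hub below 0.3 N and horizontal distance between tube_wide_mid and block_wide below 0.012 m and z of tube_wide_mid in the frame of block_wide between 0.0675 and 0.0775 m and contact force between the fingers and tube_wide below 0.3 N and horizontal distance between tube_slim_mid and block_slim below 0.012 m and z of tube_slim_mid in the frame of block_slim between 0.0775 and 0.0875 m and contact force between the fingers and tube_slim below 0.3 N and horizontal distance between tube_nosed_mid and block_nosed below 0.012 m and z of tube_nosed_mid in the frame of block_nosed between 0.0725 and 0.0825 m and contact force between the fingers and tube_nosed below 0.3 N); the robot touches nothing.
It fails at once if a tube falls over (angle between any of tube_wide_mid, tube_slim_mid, tube_nosed_mid's own z axis and vertical above 0.7 rad).
It also fails if it takes over 138 s, if anything falls off the work surface, if the arm or the gripper's body presses on something with over 40 N, if the wrist force passes 120 N, or if a joint passes its speed limit or range.

## Working session

There is one attempt and no reset: what is moved stays moved. The work goes in short steps, Python scripts to look and compute and a tool call to move; the robot and the scene stay as the last step left them, time stands still between calls to the robot, and variables do not carry over. Pictures are saved under pics/ and viewed, at most 14 in all, crops included, and the job is handed in when it is done.

Besides the shell and the picture viewer there is one more tool, called in YAML: its name, and indented under it one key for each argument. move_arm: Moves the arm, as the interface text tells. Shift numbers are shares of 0.75 m and turn numbers shares of 60 degrees, none past 1 either way. Its arguments: {"type":"object","properties":{"series":{"type":"array"},"claw":{"type":"number"},"squeeze":{"type":"number"}},"required":["series"]}

```bash
mkdir -p pics
cat > h.py <<'E'
import numpy as np, cv2
from cell import readout, get_image, calibration, ticket
def ray(n,u,v):
    c=calibration(n); d=np.array([(u-c['cx'])/c['fx'],(v-c['cy'])/c['fy']]); s=d.copy()
    for _ in range(20): s=d/(1+c['k1']*(s@s))
    V=np.array(c['view']); R=V[:3,:3]; o=-R.T@V[:3,3]
    return o,R.T@np.array([s[0],s[1],1.0])
def onz(n,u,v,z):
    o,d=ray(n,u,v); return o+d*(z-o[2])/d[2]
def cloud(n,depth):
    c=calibration(n); h,w=depth.shape
    u,v=np.meshgrid(np.arange(w),np.arange(h))
    dx=(u-c['cx'])/c['fx'];dy=(v-c['cy'])/c['fy'];sx,sy=dx,dy
    for _ in range(20):
        k=1+c['k1']*(sx**2+sy**2); sx,sy=dx/k,dy/k
    V=np.array(c['view']);P=np.stack([sx*depth,sy*depth,depth],-1)
    return (P-V[:3,3])@V[:3,:3]
E
python3 - <<'E'
from h import *
for n in('scene','top'):
    p,d=get_image(n); cv2.imwrite(f'pics/{n}0.png',p[:,:,::-1]); np.savez(f'{n}0.npz',p=p,d=d)
    c=calibration(n); print(n,{k:c[k] for k in c if k!='view'},ray(n,280,210))
s=readout.observe(); print(s['position'],s['ee_rot'],s['width'],s['clock'])
E
```

```text
scene {'fx': 397.92055606151797, 'fy': 397.92055606151797, 'cx': 283.56834797764225, 'cy': 209.9678982603287, 'k1': -0.019791607916747507} (array([ 0.94021048, -0.39821366,  0.62291364]), array([-0.49588411,  0.52747065, -0.68989426]))
top {'fx': 422.3806288877539, 'fy': 422.3806288877539, 'cx': 281.26343142475616, 'cy': 206.60620996003732, 'k1': -0.11589768295924907} (array([0.5101814 , 0.0094768 , 0.86330756]), array([ 0.06935655, -0.00235961, -0.99762599]))
[ 0.26129176 -0.56724653  0.22603762] [-3.06736895e+00 -6.72569844e-01  7.48540709e-04] 1.0005474702992934 0.1
```

View pics/scene0.png

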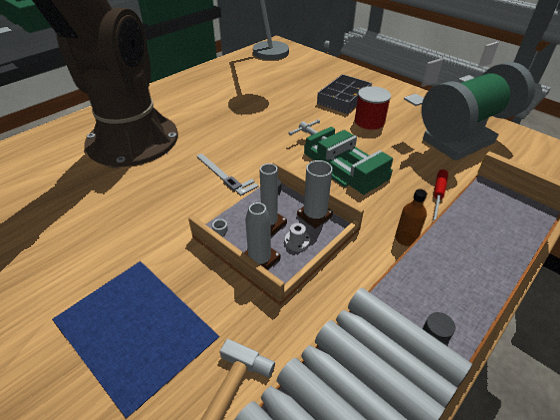

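View pics/top0.png

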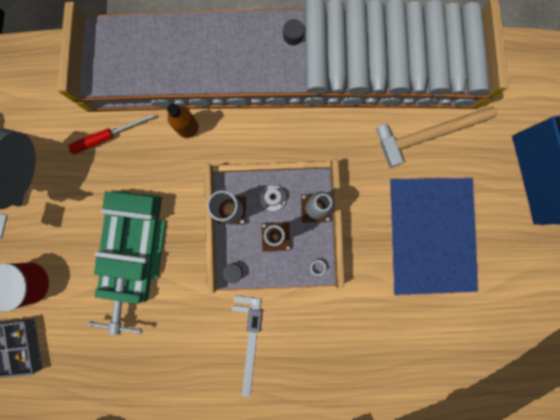

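The top picture shows the tray in the centre, with the wide tube at (225,207), slim at (275,236), nosed at (317,206) and the hub at (273,197). The vise is at (127,247) and the mat at (433,236). The scene picture agrees with this.

```bash
cat > m.py <<'E'
from h import *
z=np.load('top0.npz'); p,d=z['p'],z['d']; P=cloud('top',d)
X,Y,Z=P[...,0],P[...,1],P[...,2]
v,u=np.mgrid[:420,:560]
def rect(m,name,hgt=None,n='top'):
    m=cv2.morphologyEx(m.astype(np.uint8),cv2.MORPH_OPEN,np.ones((3,3)))
    c=max(cv2.findContours(m,cv2.RETR_EXTERNAL,cv2.CHAIN_APPROX_NONE)[0],key=cv2.contourArea)[:,0]
    q=np.array([onz(n,a,b,hgt)[:2] for a,b in c],np.float32)
    r=cv2.minAreaRect(q); print(name,np.round(r[0],4),np.round(r[1],4),round(r[2],2)); return q
h=cv2.cvtColor(p,cv2.COLOR_RGB2HSV)
rect((h[...,0]>105)&(h[...,0]<130)&(h[...,1]>120)&(u>380)&(u<485)&(v>160)&(v<310),'mat',.003)
win=(u>195)&(u<355)&(v>150)&(v<300)
print('bench z',np.median(Z[320:380,300:400]), 'felt',np.median(Z[255:262,250:300]))
for nm,u0,v0,top in(('wide',225,207,.145),('slim',275,236,.165),('nosed',317,206,.155),('hub',273,197,.055)):
    r=22
    m=(abs(u-u0)<r)&(abs(v-v0)<r)&(abs(Z-top)<.006)
    q=P[m]; 
    if len(q)<5: print(nm,len(q)); continue
    (c,R)=cv2.minEnclosingCircle(q[:,:2].astype(np.float32)); print(nm,len(q),np.round(c,4),round(R,4),np.round(q.mean(0),4))
m=win&(Z>.066)&(Z<.084); m=win&(abs(Z-.06)<.008)
for nm,s in(('L',u<216),('R',u>328)):
    q=P[m&s]; print(nm,len(q),np.round(cv2.minAreaRect(q[:,:2].astype(np.float32)),4) if 0 else cv2.minAreaRect(q[:,:2].astype(np.float32)), np.median(q[:,2]))
m=win&(abs(Z-.032)<.006)&(v<172); q=P[m]; print('rail',len(q),cv2.minAreaRect(q[:,:2].astype(np.float32)))
vw=(u>85)&(u<175)&(v>185)&(v<310)
for lo,hi in((.056,.068),(.024,.036)):
    m=vw&(Z>lo)&(Z<hi)
    n,l,st,_=cv2.connectedComponentsWithStats(m.astype(np.uint8))
    for i in range(1,n):
        if st[i,4]>40:
            q=P[l==i]; print('vise',lo,st[i],np.median(q[:,2]),cv2.minAreaRect(q[:,:2].astype(np.float32)))
a=cv2.resize(p[150:310,85:355],None,fx=2.9,fy=2.9,interpolation=cv2.INTER_CUBIC); cv2.imwrite('pics/crop.png',a[:,:,::-1])
E
python3 m.py
```

```text
mat [ 0.515  -0.3109] [0.2326 0.1727] 0.66
bench z -0.00017705655062404382 felt 0.014683715666764144
wide 179 [0.5695 0.1072] 0.026 [0.569  0.1077 0.1441]
slim 109 [0.5175 0.0181] 0.017 [0.5175 0.0183 0.1644]
nosed 124 [ 0.5722 -0.0644] 0.0169 [ 0.5713 -0.0638  0.1537]
hub 212 [0.5932 0.0214] 0.0159 [0.5929 0.0216 0.055 ]
L 810 ((0.5352907776832581, 0.14505399763584137), (0.2476826161146164, 0.012858951464295387), 1.5669642686843872) 0.05958006210520804
R 863 ((0.5413603782653809, -0.1034466102719307), (0.2499486804008484, 0.013453441672027111), 1.2271910905838013) 0.05943369086359474
rail 758 ((0.6563190221786499, 0.02386084944009781), (0.2377549558877945, 0.020382139831781387), 89.47310638427734)
vise 0.056 [ 101  191   53   29 1145] 0.06150005000880942 ((0.5795745253562927, 0.3033645749092102), (0.09984971582889557, 0.044945161789655685), 82.52970886230469)
vise 0.056 [  94  252   53   29 1128] 0.061256669782201276 ((0.4599541127681732, 0.31893640756607056), (0.10085730254650116, 0.04525575414299965), 82.79998779296875)
vise 0.024 [ 123  194   37  109 1088] 0.029807173347377168 ((0.4970740079879761, 0.2830648124217987), (0.04465993493795395, 0.2138136923313141), 80.01113891601562)
vise 0.024 [102 214  23  40 678] 0.02996551388247619 ((0.5240095257759094, 0.34269341826438904), (0.03751767426729202, 0.07580491155385971), 81.64291381835938)
vise 0.024 [ 97 275  20  16 235] 0.030040047749443303 ((0.42650106549263, 0.3550069034099579), (0.040545567870140076, 0.02662990428507328), 86.10875701904297)
```

View pics/crop.png

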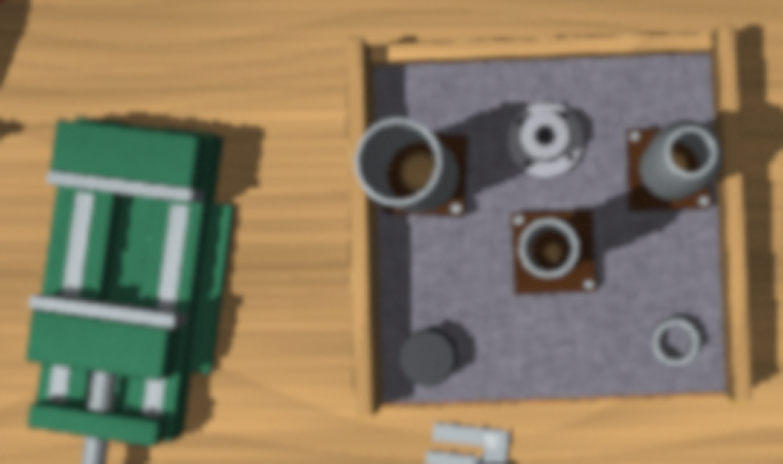

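The crop confirms the layout. The depth fits match the stated heights and radii, so I'm moving to the slim tube first.

move_arm:
  series:
    - [0.114, 0.26, 0.02, 0, 0, -0.4]
    - [0.114, 0.26, 0.02, 0, 0, -0.4]
    - [0.114, 0.26, 0.02, 0, 0, -0.4]
    - [0.114, 0.26, 0.02, 0, 0, -0.4]
    - [0.114, 0.26, 0.02, 0, 0, -0.4]
  claw: 0.3
  squeeze: 30

```text
clock: 0.6
position: [0.3497, -0.3672, 0.2419]
ee_rot: [-3.139, -0.031, -0.001]
force: [-0.3, 0.0, 0.8]
width: 0.66
gripper_force: 0.0
```

move_arm:
  series:
    - [0.114, 0.26, 0.02, 0, 0, 0]
    - [0.114, 0.26, 0.02, 0, 0, 0]
    - [0.114, 0.26, 0.02, 0, 0, 0]
    - [0.114, 0.26, 0.02, 0, 0, 0]
    - [0.114, 0.26, 0.02, 0, 0, 0]

```text
clock: 1.1
position: [0.4345, -0.1724, 0.2571]
ee_rot: [-3.14, -0.031, -0.002]
force: [-0.4, -1.1, -0.1]
width: 0.651
gripper_force: 0.0
```

move_arm:
  series:
    - [0.114, 0.26, 0.02, 0, 0, 0]
    - [0.114, 0.26, 0.02, 0, 0, 0]
    - [0.114, 0.26, 0.02, 0, 0, 0]
    - [0.114, 0.26, 0.02, 0, 0, 0]
    - [0.114, 0.26, 0.02, 0, 0, 0]

```text
clock: 1.6
position: [0.5194, 0.0231, 0.2719]
ee_rot: [-3.139, -0.031, -0.001]
force: [0.1, 0.5, 0.3]
width: 0.649
gripper_force: 0.0
```

move_arm:
  series:
    - [-0.0025, -0.0064, -0.04, 0, 0, 0]
    - [-0.0025, -0.0064, -0.09, 0, 0, 0]
    - [-0.0025, -0.0064, -0.14, 0, 0, 0]
    - [-0.0025, -0.0064, -0.19, 0, 0, 0]
    - [-0.0025, -0.0064, -0.214, 0, 0, 0]

```text
clock: 2.1
position: [0.5141, 0.0113, 0.108]
ee_rot: [3.141, 0.019, -0.007]
force: [-0.3, -0.2, -0.3]
width: 0.651
gripper_force: 0.0
```

move_arm:
  series:
    - [0, 0, 0, 0, 0, 0]
    - [0, 0, 0, 0, 0, 0]
    - [0, 0, 0, 0, 0, 0]
    - [0, 0, 0, 0, 0, 0]
    - [0, 0, 0, 0, 0, 0]
  claw: -1

```text
clock: 2.6
position: [0.5173, 0.0126, 0.1126]
ee_rot: [-3.141, -0.02, -0.005]
force: [0.6, 1.3, 6.5]
width: 0.364
gripper_force: 29.7
```

move_arm:
  series:
    - [0, 0, 0, 0, 0, 0]
    - [0, 0, 0.01, 0, 0, 0]
    - [0, 0, 0.025, 0, 0, 0]
    - [0, 0, 0.04, 0, 0, 0]
    - [0, 0, 0.05, 0, 0, 0]

```text
clock: 3.1
position: [0.5165, 0.0125, 0.1502]
ee_rot: [3.142, 0.02, 0.002]
force: [0.0, -0.3, -3.5]
width: 0.365
gripper_force: 29.8
```

move_arm:
  series:
    - [0, 0, 0.02, 0, 0, 0]
    - [0, 0, 0.06, 0, 0, 0]
    - [0, 0, 0.1, 0, 0, 0]
    - [0, 0, 0.14, 0, 0, 0]
    - [0, 0, 0.16, 0, 0, 0]

```text
clock: 3.6
position: [0.517, 0.0127, 0.272]
ee_rot: [-3.141, -0.02, -0.006]
force: [0.6, 0.3, -3.3]
width: 0.364
gripper_force: 29.8
```

move_arm:
  series:
    - [-0.005, -0.02, 0, 0, 0, 0]
    - [-0.015, -0.06, 0, 0, 0, 0]
    - [-0.028, -0.11, 0, 0, 0, 0]
    - [-0.042, -0.165, 0, 0, 0, 0]
    - [-0.055, -0.215, 0, 0, 0, 0]

```text
clock: 4.1
position: [0.474, -0.1504, 0.2693]
ee_rot: [3.141, 0.02, 0.0]
force: [0.2, -0.6, -3.2]
width: 0.367
gripper_force: 29.8
```

move_arm:
  series:
    - [-0.014, -0.055, 0, 0, 0, 0]
    - [-0.028, -0.11, 0, 0, 0, 0]
    - [-0.041, -0.16, 0, 0, 0, 0]
    - [-0.05, -0.2, 0, 0, 0, 0]
    - [-0.054, -0.216, 0, 0, 0, 0]

```text
clock: 4.6
position: [0.4327, -0.3143, 0.2692]
ee_rot: [3.14, 0.013, -0.001]
force: [0.0, 0.4, -2.0]
width: 0.36
gripper_force: 29.8
```

move_arm:
  series:
    - [0, 0, 0, 0, 0, 0]
    - [0, 0, -0.03, 0, 0, 0]
    - [0, 0, -0.08, 0, 0, 0]
    - [0, 0, -0.13, 0, 0, 0]
    - [0, 0, -0.17, 0, 0, 0]

```text
clock: 5.1
position: [0.4348, -0.3082, 0.1398]
ee_rot: [-3.14, -0.024, 0.0]
force: [-0.4, -0.2, -3.2]
width: 0.363
gripper_force: 29.8
```

move_arm:
  series:
    - [0, 0, -0.02, 0, 0, 0]
    - [0, 0, -0.04, 0, 0, 0]
    - [0, 0, -0.05, 0, 0, 0]
    - [0, 0, -0.055, 0, 0, 0]
    - [0, 0, -0.055, 0, 0, 0]

```text
clock: 5.6
position: [0.4348, -0.31, 0.1001]
ee_rot: [-3.141, -0.022, -0.0]
force: [0.2, -0.2, -2.1]
width: 0.364
gripper_force: 29.8
```

move_arm:
  series:
    - [0, 0, -0.008, 0, 0, 0]
    - [0, 0, -0.015, 0, 0, 0]
    - [0, 0, -0.02, 0, 0, 0]
    - [0, 0, -0.021, 0, 0, 0]
    - [0, 0, -0.021, 0, 0, 0]

```text
clock: 6.1
position: [0.4347, -0.3103, 0.0853]
ee_rot: [-3.141, -0.02, -0.001]
force: [-3.3, 4.1, 12.5]
width: 0.367
gripper_force: 30.0
```

move_arm:
  series:
    - [0, 0, 0, 0, 0, 0]
    - [0, 0, 0, 0, 0, 0]
    - [0, 0, 0, 0, 0, 0]
    - [0, 0, 0, 0, 0, 0]
  claw: 0.3

```text
clock: 6.5
position: [0.4344, -0.3108, 0.0842]
ee_rot: [3.141, 0.02, 0.0]
force: [-0.3, 0.1, -0.1]
width: 0.633
gripper_force: 0.0
```

move_arm:
  series:
    - [0, 0, 0.03, 0, 0, 0]
    - [0, 0, 0.09, 0, 0, 0]
    - [0, 0, 0.15, 0, 0, 0]
    - [0, 0, 0.21, 0, 0, 0]
    - [0, 0, 0.247, 0, 0, 0]

```text
clock: 7.0
position: [0.4352, -0.3112, 0.2731]
ee_rot: [3.139, 0.02, 0.005]
force: [0.6, -1.2, 0.6]
width: 0.648
gripper_force: 0.0
```

move_arm:
  series:
    - [0.0893, 0.279, 0, 0, 0, 0]
    - [0.0893, 0.279, 0, 0, 0, 0]
    - [0.0893, 0.279, 0, 0, 0, 0]
    - [0.0893, 0.279, 0, 0, 0, 0]
    - [0.0893, 0.279, 0, 0, 0, 0]
  claw: 1

```text
clock: 7.5
position: [0.5025, -0.0958, 0.2697]
ee_rot: [-3.139, -0.03, -0.001]
force: [-0.2, 0.5, -0.3]
width: 0.988
gripper_force: 0.0
```

move_arm:
  series:
    - [0.0893, 0.279, 0, 0, 0, 0]
    - [0.0893, 0.279, 0, 0, 0, 0]
    - [0.0893, 0.279, 0, 0, 0, 0]
    - [0.0893, 0.279, 0, 0, 0, 0]
    - [0.0893, 0.279, 0, 0, 0, 0]

```text
clock: 8.0
position: [0.5686, 0.1139, 0.2693]
ee_rot: [-3.139, -0.029, 0.0]
force: [0.2, 0.8, 0.6]
width: 1.0
gripper_force: 0.0
```

Run:
```python
from h import *
p,d=get_image('scene'); cv2.imwrite('pics/s1.png',p[:,:,::-1]); s=readout.observe(); print(s['position'],s['clock'])
```

```text
[0.56878314 0.1154556  0.26910483] 8.05
```

View pics/s1.png

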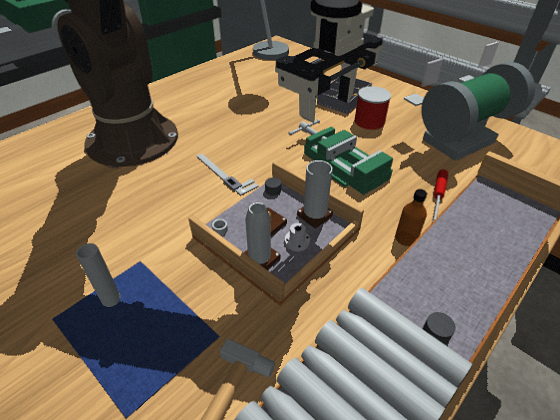

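The slim tube stands on the mat at (100,275); the slight lean is perspective. The gripper is above the wide tube, so I'm going down.

move_arm:
  series:
    - [0, 0, 0, 0, 0, 0]
    - [0, 0, 0, 0, 0, 0]
    - [0, 0, 0, 0, 0, 0]
    - [0, 0, -0.03, 0, 0, 0]
    - [0, 0, -0.08, 0, 0, 0]

```text
clock: 8.55
position: [0.5702, 0.1068, 0.2114]
ee_rot: [-3.141, -0.016, -0.009]
force: [0.5, 0.3, -1.1]
width: 1.001
gripper_force: 0.0
```

move_arm:
  series:
    - [0, 0, -0.05, 0, 0, 0]
    - [0, 0, -0.1, 0, 0, 0]
    - [0, 0, -0.135, 0, 0, 0]
    - [0, 0, -0.152, 0, 0, 0]
    - [0, 0, -0.152, 0, 0, 0]

```text
clock: 9.05
position: [0.5675, 0.1065, 0.0943]
ee_rot: [3.141, 0.018, -0.004]
force: [0.3, 0.3, -0.7]
width: 1.003
gripper_force: 0.0
```

move_arm:
  series:
    - [0, 0, 0, 0, 0, 0]
    - [0, 0, 0, 0, 0, 0]
    - [0, 0, 0, 0, 0, 0]
    - [0, 0, 0, 0, 0, 0]
    - [0, 0, 0, 0, 0, 0]
  claw: -1

```text
clock: 9.55
position: [0.5686, 0.1079, 0.096]
ee_rot: [-3.141, -0.02, -0.001]
force: [0.5, 0.3, 0.7]
width: 0.615
gripper_force: 0.0
```

move_arm:
  series:
    - [0, 0, 0, 0, 0, 0]
    - [0, 0, 0.01, 0, 0, 0]
    - [0, 0, 0.025, 0, 0, 0]
    - [0, 0, 0.04, 0, 0, 0]
    - [0, 0, 0.06, 0, 0, 0]

```text
clock: 10.05
position: [0.5681, 0.1077, 0.1414]
ee_rot: [3.141, 0.02, -0.001]
force: [0.8, 0.7, -4.2]
width: 0.563
gripper_force: 30.0
```

move_arm:
  series:
    - [0, 0, 0.03, 0, 0, 0]
    - [0, 0, 0.07, 0, 0, 0]
    - [0, 0, 0.12, 0, 0, 0]
    - [0, 0, 0.155, 0, 0, 0]
    - [0, 0, 0.17, 0, 0, 0]

```text
clock: 10.55
position: [0.5694, 0.1083, 0.2718]
ee_rot: [-3.14, -0.02, -0.008]
force: [-0.2, 0.8, -3.3]
width: 0.569
gripper_force: 30.0
```

move_arm:
  series:
    - [0.002, -0.03, 0, 0, 0, 0]
    - [0.005, -0.08, 0, 0, 0, 0]
    - [0.01, -0.145, 0, 0, 0, 0]
    - [0.014, -0.211, 0, 0, 0, 0]
    - [0.0175, -0.275, 0, 0, 0, 0]

```text
clock: 11.05
position: [0.5808, -0.1004, 0.2675]
ee_rot: [3.141, 0.021, -0.002]
force: [0.4, 0.0, -3.0]
width: 0.57
gripper_force: 30.0
```

move_arm:
  series:
    - [0.004, -0.066, 0, 0, 0, 0]
    - [0.009, -0.132, 0, 0, 0, 0]
    - [0.013, -0.198, 0, 0, 0, 0]
    - [0.016, -0.255, 0, 0, 0, 0]
    - [0.0175, -0.283, 0, 0, 0, 0]

```text
clock: 11.55
position: [0.5927, -0.3163, 0.2668]
ee_rot: [3.14, 0.012, -0.004]
force: [-0.5, -0.5, -2.5]
width: 0.568
gripper_force: 30.0
```

move_arm:
  series:
    - [0, 0, 0, 0, 0, 0]
    - [0, 0, 0, 0, 0, 0]
    - [0, 0, -0.03, 0, 0, 0]
    - [0, 0, -0.08, 0, 0, 0]
    - [0, 0, -0.14, 0, 0, 0]

```text
clock: 12.05
position: [0.5961, -0.3087, 0.1636]
ee_rot: [3.141, 0.024, 0.006]
force: [1.4, -0.2, -4.3]
width: 0.567
gripper_force: 30.0
```

move_arm:
  series:
    - [0, 0, -0.04, 0, 0, 0]
    - [0, 0, -0.07, 0, 0, 0]
    - [0, 0, -0.09, 0, 0, 0]
    - [0, 0, -0.105, 0, 0, 0]
    - [0, 0, -0.11, 0, 0, 0]

```text
clock: 12.55
position: [0.5947, -0.3098, 0.0799]
ee_rot: [-3.141, -0.022, 0.001]
force: [-0.3, 0.9, -1.7]
width: 0.569
gripper_force: 30.0
```

move_arm:
  series:
    - [0, 0, -0.004, 0, 0, 0]
    - [0, 0, -0.008, 0, 0, 0]
    - [0, 0, -0.012, 0, 0, 0]
    - [0, 0, -0.015, 0, 0, 0]
    - [0, 0, -0.015, 0, 0, 0]

```text
clock: 13.05
position: [0.5945, -0.3107, 0.0691]
ee_rot: [-3.142, -0.02, 0.0]
force: [-0.3, 0.3, -3.9]
width: 0.568
gripper_force: 30.0
```

move_arm:
  series:
    - [0, 0, -0.001, 0, 0, 0]
    - [0, 0, -0.002, 0, 0, 0]
    - [0, 0, -0.002, 0, 0, 0]

```text
clock: 13.35
position: [0.5949, -0.3108, 0.0689]
ee_rot: [3.141, 0.02, 0.001]
force: [-3.3, 1.7, 5.3]
width: 0.57
gripper_force: 30.0
```

move_arm:
  series:
    - [0, 0, 0, 0, 0, 0]
    - [0, 0, 0, 0, 0, 0]
    - [0, 0, 0, 0, 0, 0]
    - [0, 0, 0, 0, 0, 0]
    - [0, 0, 0, 0, 0, 0]
  claw: 0.8

```text
clock: 13.85
position: [0.5947, -0.3107, 0.0677]
ee_rot: [3.141, 0.02, 0.0]
force: [0.2, 0.5, -0.2]
width: 0.893
gripper_force: 0.0
```

move_arm:
  series:
    - [0, 0, 0.03, 0, 0, 0]
    - [0, 0, 0.09, 0, 0, 0]
    - [0, 0, 0.155, 0, 0, 0]
    - [0, 0, 0.22, 0, 0, 0]
    - [0, 0, 0.269, 0, 0, 0]

```text
clock: 14.35
position: [0.5951, -0.3109, 0.2731]
ee_rot: [3.14, 0.02, 0.005]
force: [0.6, 0.5, -1.0]
width: 0.901
gripper_force: 0.0
```

move_arm:
  series:
    - [-0.031, 0.329, 0, 0, 0, 0]
    - [-0.031, 0.329, 0, 0, 0, 0]
    - [-0.031, 0.329, 0, 0, 0, 0]
    - [-0.031, 0.329, 0, 0, 0, 0]
    - [-0.031, 0.329, 0, 0, 0, 0]

```text
clock: 14.85
position: [0.5708, -0.0618, 0.2697]
ee_rot: [-3.141, -0.021, -0.001]
force: [0.4, 0.7, 0.2]
width: 0.9
gripper_force: 0.0
```

move_arm:
  series:
    - [0, 0, 0, 0, 0, 0]
    - [0, 0, 0, 0, 0, 0]
    - [0, 0, 0, 0, 0, 0]

```text
clock: 15.15
position: [0.5714, -0.0654, 0.2694]
ee_rot: [3.141, 0.018, -0.0]
force: [0.0, -1.6, -0.5]
width: 0.899
gripper_force: 0.0
```

move_arm:
  series:
    - [0, 0, -0.04, 0, 0, 0]
    - [0, 0, -0.1, 0, 0, 0]
    - [0, 0, -0.16, 0, 0, 0]
    - [0, 0, -0.21, 0, 0, 0]
    - [0, 0, -0.23, 0, 0, 0]

```text
clock: 15.65
position: [0.569, -0.0662, 0.093]
ee_rot: [3.141, 0.015, -0.009]
force: [0.7, -0.3, -0.3]
width: 0.9
gripper_force: 0.0
```

move_arm:
  series:
    - [0, 0, 0, 0, 0, 0]
    - [0, 0, 0, 0, 0, 0]
    - [0, 0, 0, 0, 0, 0]
    - [0, 0, 0, 0, 0, 0]
    - [0, 0, 0, 0, 0, 0]

```text
clock: 16.15
position: [0.572, -0.0641, 0.0981]
ee_rot: [3.141, 0.02, 0.003]
force: [-0.7, 0.2, 0.2]
width: 0.902
gripper_force: 0.0
```

move_arm:
  series:
    - [0, 0, 0, 0, 0, 0]
    - [0, 0, 0, 0, 0, 0]
    - [0, 0, 0, 0, 0, 0]
    - [0, 0, 0, 0, 0, 0]
    - [0, 0, 0, 0, 0, 0]
  claw: -1

```text
clock: 16.65
position: [0.5713, -0.0639, 0.0969]
ee_rot: [3.142, 0.02, -0.0]
force: [0.0, 0.0, -0.0]
width: 0.514
gripper_force: 0.0
```

move_arm:
  series:
    - [0, 0, 0, 0, 0, 0]
    - [0, 0, 0, 0, 0, 0]
    - [0, 0, 0.01, 0, 0, 0]
    - [0, 0, 0.03, 0, 0, 0]
    - [0, 0, 0.06, 0, 0, 0]

```text
clock: 17.15
position: [0.5701, -0.0639, 0.1415]
ee_rot: [-3.141, -0.02, 0.005]
force: [0.3, 0.5, -2.5]
width: 0.478
gripper_force: 30.0
```

move_arm:
  series:
    - [0, 0, 0.03, 0, 0, 0]
    - [0, 0, 0.07, 0, 0, 0]
    - [0, 0, 0.12, 0, 0, 0]
    - [0, 0, 0.155, 0, 0, 0]
    - [0, 0, 0.17, 0, 0, 0]

```text
clock: 17.65
position: [0.5722, -0.0638, 0.2725]
ee_rot: [3.141, 0.02, 0.006]
force: [0.4, -0.4, -3.7]
width: 0.475
gripper_force: 30.0
```

move_arm:
  series:
    - [-0.006, -0.025, 0, 0, 0, 0]
    - [-0.015, -0.065, 0, 0, 0, 0]
    - [-0.026, -0.115, 0, 0, 0, 0]
    - [-0.038, -0.165, 0, 0, 0, 0]
    - [-0.05, -0.215, 0, 0, 0, 0]

```text
clock: 18.15
position: [0.5327, -0.2263, 0.2684]
ee_rot: [-3.141, -0.021, 0.003]
force: [0.6, -0.4, -2.9]
width: 0.474
gripper_force: 30.0
```

move_arm:
  series:
    - [-0.01, -0.045, 0, 0, 0, 0]
    - [-0.018, -0.08, 0, 0, 0, 0]
    - [-0.023, -0.105, 0, 0, 0, 0]
    - [-0.0257, -0.114, 0, 0, 0, 0]
    - [-0.0257, -0.114, 0, 0, 0, 0]

```text
clock: 18.65
position: [0.5138, -0.3112, 0.2686]
ee_rot: [-3.141, -0.018, 0.002]
force: [0.4, -0.3, -3.1]
width: 0.471
gripper_force: 30.0
```

move_arm:
  series:
    - [0, 0, 0, 0, 0, 0]
    - [0, 0, 0, 0, 0, 0]
    - [0, 0, -0.03, 0, 0, 0]
    - [0, 0, -0.08, 0, 0, 0]
    - [0, 0, -0.14, 0, 0, 0]

```text
clock: 19.15
position: [0.5164, -0.3099, 0.1651]
ee_rot: [3.14, 0.023, 0.006]
force: [1.2, -0.1, -3.3]
width: 0.471
gripper_force: 30.0
```

move_arm:
  series:
    - [0, 0, -0.04, 0, 0, 0]
    - [0, 0, -0.07, 0, 0, 0]
    - [0, 0, -0.09, 0, 0, 0]
    - [0, 0, -0.105, 0, 0, 0]
    - [0, 0, -0.11, 0, 0, 0]

```text
clock: 19.65
position: [0.5146, -0.3097, 0.0811]
ee_rot: [-3.141, -0.022, 0.002]
force: [-0.4, -0.1, -2.9]
width: 0.476
gripper_force: 30.0
```

move_arm:
  series:
    - [0, 0, -0.004, 0, 0, 0]
    - [0, 0, -0.008, 0, 0, 0]
    - [0, 0, -0.012, 0, 0, 0]
    - [0, 0, -0.0155, 0, 0, 0]
    - [0, 0, -0.0155, 0, 0, 0]

```text
clock: 20.15
position: [0.5145, -0.3107, 0.0702]
ee_rot: [-3.142, -0.02, 0.0]
force: [-0.9, -0.7, -3.7]
width: 0.474
gripper_force: 30.0
```

move_arm:
  series:
    - [0, 0, -0.001, 0, 0, 0]
    - [0, 0, -0.0015, 0, 0, 0]
    - [0, 0, -0.0015, 0, 0, 0]

```text
clock: 20.45
position: [0.5148, -0.3108, 0.0699]
ee_rot: [3.141, 0.02, 0.001]
force: [-2.3, 1.2, 4.8]
width: 0.474
gripper_force: 30.0
```

move_arm:
  series:
    - [0, 0, 0, 0, 0, 0]
    - [0, 0, 0, 0, 0, 0]
    - [0, 0, 0, 0, 0, 0]
    - [0, 0, 0, 0, 0, 0]
    - [0, 0, 0, 0, 0, 0]
  claw: 0.6

```text
clock: 20.95
position: [0.5146, -0.3107, 0.0692]
ee_rot: [3.141, 0.02, -0.0]
force: [0.4, 0.7, 0.6]
width: 0.797
gripper_force: 0.0
```

move_arm:
  series:
    - [0, 0, 0.03, 0, 0, 0]
    - [0, 0, 0.09, 0, 0, 0]
    - [0, 0, 0.155, 0, 0, 0]
    - [0, 0, 0.22, 0, 0, 0]
    - [0, 0, 0.267, 0, 0, 0]

```text
clock: 21.45
position: [0.5152, -0.3109, 0.2731]
ee_rot: [3.14, 0.02, 0.005]
force: [0.3, -0.4, -0.2]
width: 0.799
gripper_force: 0.0
```

```bash
cat > b.py <<'E'
from h import *
import sys
p,d=get_image('top'); P=cloud('top',d); cv2.imwrite(f'pics/t{sys.argv[1]}.png',p[:,:,::-1]); np.savez('topb.npz',p=p,d=d)
X,Y,Z=np.moveaxis(P,-1,0)
def circ(nm,x0,y0,z,r,tol=.003):
    m=(np.hypot(X-x0,Y-y0)<r)&(abs(Z-z)<tol); q=P[m]
    if len(q)<6: print(nm,'none',len(q)); return
    c,R=cv2.minEnclosingCircle(q[:,:2].astype(np.float32)); print(nm,len(q),np.round(c,4),round(R,4),round(float(np.median(q[:,2])),4))
for nm,x0,y0 in(('wide',.56,.107),('slim',.517,.018),('nosed',.57,-.064)):
    circ(nm+' peg',x0,y0,.052,.035,.005)
    m=(np.hypot(X-x0,Y-y0)<.05)&(abs(Z-.030)<.005); q=P[m]; print(nm,'foot',len(q),cv2.minAreaRect(q[:,:2].astype(np.float32)) if len(q)>9 else '')
circ('hub',.593,.0214,.055,.03); circ('hub flange',.593,.0214,.025,.035)
circ('slim',.435,-.311,.138,.04,.004);circ('nosed',.515,-.311,.128,.04);circ('wide',.595,-.311,.118,.04)
circ('hub in vise',.52,.311,.07,.03)
E
python3 b.py 1
```

```text
wide peg 151 [0.561  0.1159] 0.0274 0.0508
wide foot 660 ((0.5613222122192383, 0.10778524726629257), (0.07698437571525574, 0.06456521898508072), 1.890035629272461)
slim peg 26 [0.5158 0.0167] 0.0057 0.0493
slim foot 776 ((0.5161455869674683, 0.016629770398139954), (0.055910173803567886, 0.055957213044166565), 2.1405446529388428)
nosed peg 99 [ 0.5693 -0.0757] 0.0233 0.0513
nosed foot 718 ((0.5722867846488953, -0.06606483459472656), (0.06724537163972855, 0.062141869217157364), 1.5928078889846802)
hub 203 [0.5933 0.0214] 0.0159 0.0551
hub flange 281 [0.5932 0.0216] 0.0258 0.025
slim 109 [ 0.435  -0.3089] 0.0177 0.1373
nosed 70 [ 0.516  -0.3091] 0.0152 0.1272
wide 145 [ 0.5962 -0.3102] 0.0264 0.1174
hub in vise none 0
```

View pics/t1.png

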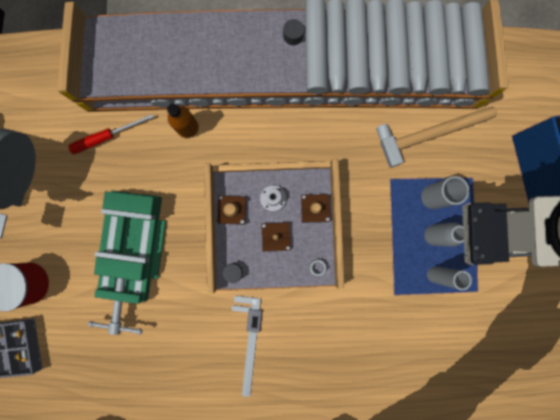

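All three tubes stand on the mat at (450,192), (450,235) and (452,277), and the pegs are in clear view. Next is the hub.

move_arm:
  series:
    - [0.052, 0.2216, 0, 0, 0, 0]
    - [0.052, 0.2216, 0, 0, 0, 0]
    - [0.052, 0.2216, 0, 0, 0, 0]
    - [0.052, 0.2216, 0, 0, 0, 0]
    - [0.052, 0.2216, 0, 0, 0, 0]
  claw: 0.3

```text
clock: 22.0
position: [0.5545, -0.1396, 0.2693]
ee_rot: [-3.14, -0.031, -0.001]
force: [-0.4, -0.4, -0.6]
width: 0.648
gripper_force: 0.0
```

move_arm:
  series:
    - [0.052, 0.2216, 0, 0, 0, 0]
    - [0.052, 0.2216, 0, 0, 0, 0]
    - [0.052, 0.2216, 0, 0, 0, 0]
    - [0.052, 0.2216, 0, 0, 0, 0]
    - [0.052, 0.2216, 0, 0, 0, 0]

```text
clock: 22.5
position: [0.5929, 0.0253, 0.2691]
ee_rot: [-3.14, -0.028, 0.0]
force: [-0.8, -0.1, 0.3]
width: 0.651
gripper_force: 0.0
```

move_arm:
  series:
    - [0, 0, 0, 0, 0, 0]
    - [0, 0, -0.04, 0, 0, 0]
    - [0, 0, -0.1, 0, 0, 0]
    - [0, 0, -0.16, 0, 0, 0]
    - [0, 0, -0.22, 0, 0, 0]

```text
clock: 23.0
position: [0.5925, 0.0183, 0.1032]
ee_rot: [3.14, 0.014, 0.001]
force: [0.9, -0.5, 0.0]
width: 0.649
gripper_force: 0.0
```

move_arm:
  series:
    - [0, 0, -0.03, 0, 0, 0]
    - [0, 0, -0.06, 0, 0, 0]
    - [0, 0, -0.085, 0, 0, 0]
    - [0, 0, -0.095, 0, 0, 0]
    - [0, 0, -0.1, 0, 0, 0]

```text
clock: 23.5
position: [0.5923, 0.0196, 0.029]
ee_rot: [3.14, 0.017, -0.002]
force: [0.1, -0.1, 0.5]
width: 0.649
gripper_force: 0.0
```

move_arm:
  series:
    - [0, 0, 0, 0, 0, 0]
    - [0, 0, 0, 0, 0, 0]
    - [0, 0, 0, 0, 0, 0]
    - [0, 0, 0, 0, 0, 0]

```text
clock: 23.9
position: [0.593, 0.0217, 0.0302]
ee_rot: [-3.142, -0.02, -0.002]
force: [0.7, 1.0, 0.7]
width: 0.649
gripper_force: 0.0
```

Run:
```python
from h import *
d=np.load('topb.npz')['d']; P=cloud('top',d); X,Y,Z=np.moveaxis(P,-1,0)
for nm,x0,y0 in(('wide',.565,.103),('nosed',.571,-.066),('slim',.516,.0167)):
    m=(np.hypot(X-x0,Y-y0)<.025)&(Z>.04)&(Z<.058); q=P[m][:,:2].astype(np.float32)
    m2=(np.hypot(X-x0,Y-y0)<.042)&(abs(Z-.03)<.004); c=P[m2][:,:2].astype(np.float32)
    print(nm,len(q),cv2.minEnclosingCircle(q),cv2.minAreaRect(c)[:2])
```

```text
wide 164 ((0.5701331496238708, 0.10479443520307541), 0.014006074517965317) ((0.5705799460411072, 0.1086680144071579), (0.06434273719787598, 0.056231189519166946))
nosed 97 ((0.5721695423126221, -0.06240291893482208), 0.010702722705900669) ((0.5716505646705627, -0.06597855687141418), (0.06354927271604538, 0.055804166942834854))
slim 31 ((0.5157592296600342, 0.016685545444488525), 0.005709423683583736) ((0.5160828828811646, 0.01662742905318737), (0.05578477680683136, 0.055957213044166565))
```

move_arm:
  series:
    - [0, 0, 0, 0, 0, 0]
    - [0, 0, 0, 0, 0, 0]
    - [0, 0, 0, 0, 0, 0]
    - [0, 0, 0, 0, 0, 0]
    - [0, 0, 0, 0, 0, 0]
  claw: -1
  squeeze: 20

```text
clock: 24.4
position: [0.5926, 0.0217, 0.0295]
ee_rot: [3.142, 0.02, 0.0]
force: [-0.1, -0.1, 0.8]
width: 0.342
gripper_force: 20.0
```

move_arm:
  series:
    - [0, 0, 0, 0, 0, 0]
    - [0, 0, 0.01, 0, 0, 0]
    - [0, 0, 0.03, 0, 0, 0]
    - [0, 0, 0.06, 0, 0, 0]
    - [0, 0, 0.1, 0, 0, 0]

```text
clock: 24.9
position: [0.5919, 0.0216, 0.1055]
ee_rot: [3.141, 0.02, -0.002]
force: [0.6, 0.4, -0.7]
width: 0.342
gripper_force: 20.0
```

move_arm:
  series:
    - [0, 0, 0.04, 0, 0, 0]
    - [0, 0, 0.07, 0, 0, 0]
    - [0, 0, 0.09, 0, 0, 0]
    - [0, 0, 0.1, 0, 0, 0]
    - [0, 0, 0.1, 0, 0, 0]

```text
clock: 25.4
position: [0.5932, 0.0218, 0.1811]
ee_rot: [-3.141, -0.02, -0.004]
force: [0.1, -0.4, -1.7]
width: 0.343
gripper_force: 20.0
```

move_arm:
  series:
    - [-0.006, 0.025, 0, 0, 0, -0.03]
    - [-0.015, 0.06, 0, 0, 0, -0.06]
    - [-0.026, 0.1, 0, 0, 0, -0.1]
    - [-0.037, 0.147, 0, 0, 0, -0.142]
    - [-0.0488, 0.193, 0, 0, 0, -0.142]

```text
clock: 25.9
position: [0.555, 0.1673, 0.1785]
ee_rot: [3.133, -0.216, -0.002]
force: [0.5, 0.1, -1.2]
width: 0.345
gripper_force: 20.0
```

move_arm:
  series:
    - [-0.012, 0.045, 0, 0, 0, 0]
    - [-0.023, 0.09, 0, 0, 0, 0]
    - [-0.035, 0.135, 0, 0, 0, 0]
    - [-0.045, 0.175, 0, 0, 0, 0]
    - [-0.0488, 0.1934, 0, 0, 0, 0]

```text
clock: 26.4
position: [0.5172, 0.3148, 0.1786]
ee_rot: [-3.134, 0.207, 0.003]
force: [-1.1, 1.0, -1.3]
width: 0.348
gripper_force: 20.0
```

move_arm:
  series:
    - [0, 0, 0, 0, 0, 0]
    - [0, 0, 0, 0, 0, 0]
    - [0, 0, 0, 0, 0, 0]
    - [0, 0, -0.03, 0, 0, 0]
    - [0, 0, -0.07, 0, 0, 0]

```text
clock: 26.9
position: [0.5214, 0.3103, 0.128]
ee_rot: [-3.133, 0.217, -0.005]
force: [-0.1, -0.3, -1.9]
width: 0.342
gripper_force: 20.0
```

move_arm:
  series:
    - [0, 0, -0.03, 0, 0, 0]
    - [0, 0, -0.06, 0, 0, 0]
    - [0, 0, -0.08, 0, 0, 0]
    - [0, 0, -0.09, 0, 0, 0]
    - [0, 0, -0.09, 0, 0, 0]

```text
clock: 27.4
position: [0.5194, 0.3106, 0.0589]
ee_rot: [3.133, -0.215, -0.001]
force: [-0.0, 0.3, -1.7]
width: 0.339
gripper_force: 20.0
```

move_arm:
  series:
    - [0, 0, -0.006, 0, 0, 0]
    - [0, 0, -0.012, 0, 0, 0]
    - [0, 0, -0.017, 0, 0, 0]
    - [0, 0, -0.02, 0, 0, 0]
    - [0, 0, -0.02, 0, 0, 0]

```text
clock: 27.9
position: [0.5195, 0.3116, 0.0446]
ee_rot: [-3.134, 0.213, -0.0]
force: [0.4, 0.2, -1.5]
width: 0.342
gripper_force: 20.0
```

move_arm:
  series:
    - [0, 0, 0, 0, 0, 0]
    - [0, 0, 0, 0, 0, 0]
    - [0, 0, 0, 0, 0, 0]

```text
clock: 28.2
position: [0.5194, 0.3115, 0.0445]
ee_rot: [-3.134, 0.213, -0.0]
force: [-0.3, 0.0, -0.4]
width: 0.343
gripper_force: 20.0
```

move_arm:
  series:
    - [0, 0, -0.001, 0, 0, 0]
    - [0, 0, -0.001, 0, 0, 0]

```text
clock: 28.4
position: [0.5194, 0.3115, 0.0444]
ee_rot: [-3.134, 0.213, -0.0]
force: [-3.1, -1.0, 6.7]
width: 0.346
gripper_force: 20.0
```

move_arm:
  series:
    - [0, 0, 0, 0, 0, 0]
    - [0, 0, 0, 0, 0, 0]
    - [0, 0, 0, 0, 0, 0]
    - [0, 0, 0, 0, 0, 0]
    - [0, 0, 0, 0, 0, 0]
  claw: 0.3

```text
clock: 28.9
position: [0.5194, 0.3115, 0.0436]
ee_rot: [3.134, -0.213, -0.0]
force: [0.2, 0.4, 0.2]
width: 0.646
gripper_force: 0.0
```

move_arm:
  series:
    - [0, 0, 0.02, 0, 0, 0]
    - [0, 0, 0.08, 0, 0, 0]
    - [0, 0, 0.145, 0, 0, 0]
    - [0, 0, 0.21, 0, 0, 0]
    - [0, 0, 0.275, 0, 0, 0]

```text
clock: 29.4
position: [0.519, 0.3114, 0.2534]
ee_rot: [-3.134, 0.213, -0.001]
force: [1.9, 0.1, 0.2]
width: 0.647
gripper_force: 0.0
```

move_arm:
  series:
    - [0, -0.25, 0.026, 0, 0, 0.142]
    - [0, -0.25, 0.026, 0, 0, 0.142]
    - [0, -0.25, 0.026, 0, 0, 0.142]
    - [0, -0.25, 0.026, 0, 0, 0.142]
    - [0, -0.25, 0.026, 0, 0, 0.142]

```text
clock: 29.9
position: [0.5201, 0.1173, 0.2713]
ee_rot: [3.139, 0.007, 0.003]
force: [0.5, -0.2, -0.2]
width: 0.65
gripper_force: 0.0
```

```bash
python3 b.py 2 | grep -E "^(slim|nosed|wide|hub in vise) *[0-9n]|vise"
python3 - <<'E'
from h import *
p,d=get_image('scene'); cv2.imwrite('pics/s2.png',p[:,:,::-1]); P=cloud('scene',d);X,Y,Z=np.moveaxis(P,-1,0)
q=P[(np.hypot(X-.52,Y-.311)<.03)&(abs(Z-.07)<.004)]; print(len(q),len(q) and q.mean(0))
E
```

```text
slim 109 [ 0.4345 -0.3095] 0.0177 0.1373
nosed 86 [ 0.5158 -0.3097] 0.0155 0.1277
wide 141 [ 0.5951 -0.3107] 0.0258 0.1176
hub in vise none 0
83 [0.52090303 0.30981777 0.06880719]
```

View pics/s2.png

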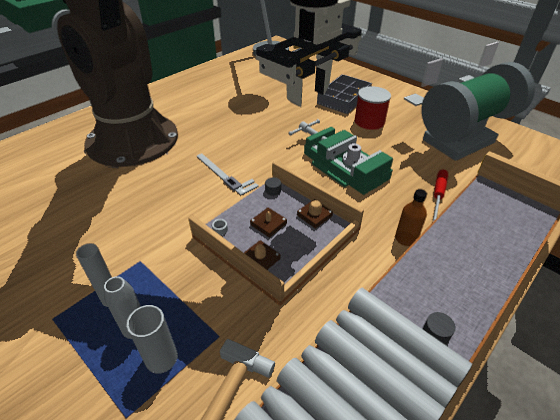

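The hub stands between the jaws at (353,153) and the three tubes stand on the mat. Now the wide tube goes back first.

move_arm:
  series:
    - [0.05, -0.29, 0, 0, 0, 0]
    - [0.05, -0.29, 0, 0, 0, 0]
    - [0.05, -0.29, 0, 0, 0, 0]
    - [0.05, -0.29, 0, 0, 0, 0]
    - [0.05, -0.29, 0, 0, 0, 0]
  claw: 0.8
  squeeze: 30

```text
clock: 30.5
position: [0.5574, -0.0974, 0.2697]
ee_rot: [3.14, 0.015, 0.0]
force: [-0.3, -0.8, 0.6]
width: 0.898
gripper_force: 0.0
```

move_arm:
  series:
    - [0.05, -0.29, 0, 0, 0, 0]
    - [0.05, -0.29, 0, 0, 0, 0]
    - [0.05, -0.29, 0, 0, 0, 0]
    - [0.05, -0.29, 0, 0, 0, 0]
    - [0.05, -0.29, 0, 0, 0, 0]

```text
clock: 31.0
position: [0.5947, -0.315, 0.2691]
ee_rot: [3.14, 0.016, -0.001]
force: [0.4, 0.1, 1.0]
width: 0.903
gripper_force: 0.0
```

move_arm:
  series:
    - [0, 0, 0, 0, 0, 0]
    - [0, 0, 0, 0, 0, 0]
    - [0, 0, 0, 0, 0, 0]
    - [0, 0, -0.04, 0, 0, 0]
    - [0, 0, -0.09, 0, 0, 0]

```text
clock: 31.5
position: [0.5964, -0.3091, 0.2037]
ee_rot: [3.14, 0.025, 0.008]
force: [-1.1, -0.4, -0.7]
width: 0.901
gripper_force: 0.0
```

move_arm:
  series:
    - [0, 0, -0.06, 0, 0, 0]
    - [0, 0, -0.11, 0, 0, 0]
    - [0, 0, -0.15, 0, 0, 0]
    - [0, 0, -0.179, 0, 0, 0]
    - [0, 0, -0.179, 0, 0, 0]

```text
clock: 32.0
position: [0.5929, -0.3078, 0.0648]
ee_rot: [-3.138, -0.024, 0.008]
force: [-0.4, 0.3, -0.5]
width: 0.897
gripper_force: 0.0
```

move_arm:
  series:
    - [0, 0, 0, 0, 0, 0]
    - [0, 0, 0, 0, 0, 0]
    - [0, 0, 0, 0, 0, 0]
    - [0, 0, 0, 0, 0, 0]

```text
clock: 32.4
position: [0.595, -0.3112, 0.069]
ee_rot: [3.141, 0.02, 0.003]
force: [-0.8, -0.5, -0.3]
width: 0.896
gripper_force: 0.0
```

move_arm:
  series:
    - [0, 0, 0, 0, 0, 0]
    - [0, 0, 0, 0, 0, 0]
    - [0, 0, 0, 0, 0, 0]
    - [0, 0, 0, 0, 0, 0]
    - [0, 0, 0, 0, 0, 0]
  claw: -1

```text
clock: 32.9
position: [0.5944, -0.3109, 0.0677]
ee_rot: [-3.141, -0.02, 0.0]
force: [-0.5, 0.7, 0.5]
width: 0.57
gripper_force: 30.0
```

move_arm:
  series:
    - [0, 0, 0, 0, 0, 0]
    - [0, 0, 0, 0, 0, 0]
    - [0, 0, 0.01, 0, 0, 0]
    - [0, 0, 0.03, 0, 0, 0]
    - [0, 0, 0.06, 0, 0, 0]

```text
clock: 33.4
position: [0.5935, -0.3107, 0.1128]
ee_rot: [-3.141, -0.02, 0.003]
force: [-0.5, -0.6, -3.3]
width: 0.57
gripper_force: 30.0
```

move_arm:
  series:
    - [0, 0, 0.05, 0, 0, 0]
    - [0, 0, 0.1, 0, 0, 0]
    - [0, 0, 0.15, 0, 0, 0]
    - [0, 0, 0.19, 0, 0, 0]
    - [0, 0, 0.209, 0, 0, 0]

```text
clock: 33.9
position: [0.5954, -0.3115, 0.2741]
ee_rot: [3.139, 0.02, 0.008]
force: [0.1, -0.2, -3.4]
width: 0.569
gripper_force: 30.0
```

move_arm:
  series:
    - [-0.002, 0.03, 0, 0, 0, 0]
    - [-0.005, 0.08, 0, 0, 0, 0]
    - [-0.009, 0.145, 0, 0, 0, 0]
    - [-0.013, 0.211, 0, 0, 0, 0]
    - [-0.0165, 0.275, 0, 0, 0, 0]

```text
clock: 34.4
position: [0.5811, -0.1028, 0.2691]
ee_rot: [-3.141, -0.02, 0.001]
force: [0.7, -0.1, -3.8]
width: 0.571
gripper_force: 30.0
```

move_arm:
  series:
    - [-0.004, 0.066, 0, 0, 0, 0]
    - [-0.008, 0.132, 0, 0, 0, 0]
    - [-0.012, 0.198, 0, 0, 0, 0]
    - [-0.015, 0.255, 0, 0, 0, 0]
    - [-0.0164, 0.28, 0, 0, 0, 0]

```text
clock: 34.9
position: [0.5681, 0.1109, 0.2693]
ee_rot: [-3.139, -0.03, 0.002]
force: [0.3, 0.2, -3.5]
width: 0.568
gripper_force: 30.0
```

move_arm:
  series:
    - [0, 0, 0, 0, 0, 0]
    - [0, 0, 0, 0, 0, 0]
    - [0, 0, 0, 0, 0, 0]
    - [0, 0, -0.03, 0, 0, 0]
    - [0, 0, -0.08, 0, 0, 0]

```text
clock: 35.4
position: [0.5719, 0.104, 0.2112]
ee_rot: [-3.141, -0.016, -0.009]
force: [0.9, 0.4, -4.0]
width: 0.571
gripper_force: 30.0
```

move_arm:
  series:
    - [0, 0, -0.04, 0, 0, 0]
    - [0, 0, -0.08, 0, 0, 0]
    - [0, 0, -0.105, 0, 0, 0]
    - [0, 0, -0.113, 0, 0, 0]
    - [0, 0, -0.113, 0, 0, 0]

```text
clock: 35.9
position: [0.5696, 0.104, 0.1243]
ee_rot: [3.141, 0.018, -0.002]
force: [0.3, 1.0, -3.0]
width: 0.566
gripper_force: 30.0
```

move_arm:
  series:
    - [0, 0, 0, 0, 0, 0]
    - [0, 0, -0.01, 0, 0, 0]
    - [0, 0, -0.02, 0, 0, 0]
    - [0, 0, -0.03, 0, 0, 0]
    - [0, 0, -0.035, 0, 0, 0]

```text
clock: 36.4
position: [0.5692, 0.1051, 0.0975]
ee_rot: [3.141, 0.02, -0.002]
force: [-0.5, 0.2, -3.3]
width: 0.569
gripper_force: 30.0
```

move_arm:
  series:
    - [0, 0, 0, 0, 0, 0]
    - [0, 0, 0, 0, 0, 0]
    - [0, 0, -0.002, 0, 0, 0]
    - [0, 0, -0.004, 0, 0, 0]
    - [0, 0, -0.005, 0, 0, 0]

```text
clock: 36.9
position: [0.5697, 0.1052, 0.0947]
ee_rot: [3.141, 0.02, 0.0]
force: [-0.6, -0.3, -3.5]
width: 0.573
gripper_force: 30.0
```

move_arm:
  series:
    - [0, 0, -0.001, 0, 0, 0]
    - [0, 0, -0.001, 0, 0, 0]

```text
clock: 37.1
position: [0.5699, 0.1053, 0.0946]
ee_rot: [3.141, 0.02, 0.001]
force: [-3.0, -0.3, 3.8]
width: 0.57
gripper_force: 30.0
```

move_arm:
  series:
    - [0, 0, 0, 0, 0, 0]
    - [0, 0, 0, 0, 0, 0]
    - [0, 0, 0, 0, 0, 0]
    - [0, 0, 0, 0, 0, 0]
    - [0, 0, 0, 0, 0, 0]
  claw: 0.8

```text
clock: 37.6
position: [0.5698, 0.1053, 0.094]
ee_rot: [3.141, 0.02, 0.0]
force: [0.5, 0.2, 0.5]
width: 0.89
gripper_force: 0.0
```

move_arm:
  series:
    - [0, 0, 0.03, 0, 0, 0]
    - [0, 0, 0.09, 0, 0, 0]
    - [0, 0, 0.15, 0, 0, 0]
    - [0, 0, 0.21, 0, 0, 0]
    - [0, 0, 0.234, 0, 0, 0]

```text
clock: 38.1
position: [0.5713, 0.1058, 0.2743]
ee_rot: [-3.14, -0.02, -0.01]
force: [1.1, -0.7, -0.6]
width: 0.9
gripper_force: 0.0
```

move_arm:
  series:
    - [-0.0367, -0.277, 0, 0, 0, 0]
    - [-0.0367, -0.277, 0, 0, 0, 0]
    - [-0.0367, -0.277, 0, 0, 0, 0]
    - [-0.0367, -0.277, 0, 0, 0, 0]
    - [-0.0367, -0.277, 0, 0, 0, 0]

```text
clock: 38.6
position: [0.5407, -0.1101, 0.2695]
ee_rot: [3.138, 0.006, -0.001]
force: [0.5, -0.0, -0.6]
width: 0.899
gripper_force: 0.0
```

move_arm:
  series:
    - [-0.0367, -0.277, 0, 0, 0, 0]
    - [-0.0367, -0.277, 0, 0, 0, 0]
    - [-0.0367, -0.277, 0, 0, 0, 0]
    - [-0.0367, -0.277, 0, 0, 0, 0]
    - [-0.0367, -0.277, 0, 0, 0, 0]

```text
clock: 39.1
position: [0.512, -0.3174, 0.2692]
ee_rot: [3.138, 0.007, -0.002]
force: [-0.1, -1.0, 0.9]
width: 0.898
gripper_force: 0.0
```

```bash
cat > c.py <<'E'
from h import *
import sys
p,d=get_image('top'); P=cloud('top',d); X,Y,Z=np.moveaxis(P,-1,0)
for nm,x,y,z in(('wide',.5701,.1048,.145),('slim',.5158,.0167,.165),('nosed',.5722,-.0624,.155),('hub',.5198,.3112,.070)):
    q=P[(np.hypot(X-x,Y-y)<.05)&(abs(Z-z)<.004)]
    print(nm,len(q),len(q)>5 and (cv2.minEnclosingCircle(q[:,:2].astype(np.float32)),np.median(q[:,2])))
p,_=get_image('scene'); cv2.imwrite(f'pics/{sys.argv[1]}.png',p[:,:,::-1])
E
python3 c.py c1
```

```text
wide 170 (((0.5707376003265381, 0.1047138199210167), 0.026049412786960602), np.float64(0.14452813276523652))
slim 0 False
nosed 0 False
hub 198 (((0.5196994543075562, 0.3107036054134369), 0.015833374112844467), np.float64(0.06998227074586244))
```

move_arm:
  series:
    - [0, 0, 0, 0, 0, 0]
    - [0, 0, 0, 0, 0, 0]
    - [0, 0, -0.01, 0, 0, 0]
    - [0, 0, -0.05, 0, 0, 0]
    - [0, 0, -0.1, 0, 0, 0]

```text
clock: 39.7
position: [0.5161, -0.3095, 0.1949]
ee_rot: [3.14, 0.023, 0.006]
force: [1.4, -0.8, -0.4]
width: 0.898
gripper_force: 0.0
```

move_arm:
  series:
    - [0, 0, -0.06, 0, 0, 0]
    - [0, 0, -0.11, 0, 0, 0]
    - [0, 0, -0.15, 0, 0, 0]
    - [0, 0, -0.166, 0, 0, 0]
    - [0, 0, -0.166, 0, 0, 0]

```text
clock: 40.2
position: [0.5139, -0.3089, 0.0685]
ee_rot: [-3.14, -0.022, 0.004]
force: [-0.3, 0.1, 1.1]
width: 0.901
gripper_force: 0.0
```

move_arm:
  series:
    - [0, 0, 0, 0, 0, 0]
    - [0, 0, 0, 0, 0, 0]
    - [0, 0, 0, 0, 0, 0]
    - [0, 0, 0, 0, 0, 0]

```text
clock: 40.6
position: [0.5152, -0.3106, 0.071]
ee_rot: [3.141, 0.02, 0.002]
force: [0.2, 0.8, -0.6]
width: 0.9
gripper_force: 0.0
```

move_arm:
  series:
    - [0, 0, 0, 0, 0, 0]
    - [0, 0, 0, 0, 0, 0]
    - [0, 0, 0, 0, 0, 0]
    - [0, 0, 0, 0, 0, 0]
    - [0, 0, 0, 0, 0, 0]
  claw: -1

```text
clock: 41.1
position: [0.5146, -0.3103, 0.0699]
ee_rot: [3.142, 0.02, -0.0]
force: [-0.4, -0.8, 0.1]
width: 0.514
gripper_force: 0.0
```

move_arm:
  series:
    - [0, 0, 0, 0, 0, 0]
    - [0, 0, 0, 0, 0, 0]
    - [0, 0, 0.01, 0, 0, 0]
    - [0, 0, 0.03, 0, 0, 0]
    - [0, 0, 0.06, 0, 0, 0]

```text
clock: 41.6
position: [0.5135, -0.3096, 0.1145]
ee_rot: [-3.14, -0.02, 0.005]
force: [-0.2, 0.2, -3.9]
width: 0.471
gripper_force: 30.0
```

move_arm:
  series:
    - [0, 0, 0.05, 0, 0, 0]
    - [0, 0, 0.1, 0, 0, 0]
    - [0, 0, 0.15, 0, 0, 0]
    - [0, 0, 0.19, 0, 0, 0]
    - [0, 0, 0.206, 0, 0, 0]

```text
clock: 42.1
position: [0.5156, -0.3106, 0.273]
ee_rot: [3.14, 0.02, 0.006]
force: [0.8, 0.0, -3.4]
width: 0.472
gripper_force: 30.0
```

move_arm:
  series:
    - [0.006, 0.025, 0, 0, 0, 0]
    - [0.015, 0.065, 0, 0, 0, 0]
    - [0.026, 0.115, 0, 0, 0, 0]
    - [0.038, 0.165, 0, 0, 0, 0]
    - [0.05, 0.215, 0, 0, 0, 0]

```text
clock: 42.6
position: [0.5515, -0.1474, 0.2683]
ee_rot: [-3.141, -0.02, 0.003]
force: [0.7, -0.3, -2.6]
width: 0.472
gripper_force: 30.0
```

move_arm:
  series:
    - [0.01, 0.045, 0, 0, 0, 0]
    - [0.018, 0.08, 0, 0, 0, 0]
    - [0.024, 0.105, 0, 0, 0, 0]
    - [0.0262, 0.116, 0, 0, 0, 0]
    - [0.0262, 0.116, 0, 0, 0, 0]

```text
clock: 43.1
position: [0.5715, -0.0609, 0.2686]
ee_rot: [-3.141, -0.023, 0.002]
force: [-0.1, -0.1, -3.0]
width: 0.474
gripper_force: 30.0
```

move_arm:
  series:
    - [0, 0, 0, 0, 0, 0]
    - [0, 0, 0, 0, 0, 0]
    - [0, 0, 0, 0, 0, 0]
    - [0, 0, -0.03, 0, 0, 0]
    - [0, 0, -0.08, 0, 0, 0]

```text
clock: 43.6
position: [0.5738, -0.0629, 0.2113]
ee_rot: [3.141, 0.018, 0.009]
force: [0.5, -0.3, -3.6]
width: 0.474
gripper_force: 30.0
```

move_arm:
  series:
    - [0, 0, -0.04, 0, 0, 0]
    - [0, 0, -0.08, 0, 0, 0]
    - [0, 0, -0.105, 0, 0, 0]
    - [0, 0, -0.11, 0, 0, 0]
    - [0, 0, -0.11, 0, 0, 0]

```text
clock: 44.1
position: [0.5717, -0.0625, 0.1269]
ee_rot: [3.141, 0.019, -0.001]
force: [-0.5, -0.8, -3.2]
width: 0.475
gripper_force: 30.0
```

move_arm:
  series:
    - [0, 0, 0, 0, 0, 0]
    - [0, 0, -0.01, 0, 0, 0]
    - [0, 0, -0.02, 0, 0, 0]
    - [0, 0, -0.03, 0, 0, 0]
    - [0, 0, -0.035, 0, 0, 0]

```text
clock: 44.6
position: [0.5713, -0.062, 0.0997]
ee_rot: [3.142, 0.02, -0.002]
force: [-1.0, -0.4, -2.7]
width: 0.473
gripper_force: 30.0
```

move_arm:
  series:
    - [0, 0, 0, 0, 0, 0]
    - [0, 0, 0, 0, 0, 0]
    - [0, 0, -0.002, 0, 0, 0]
    - [0, 0, -0.004, 0, 0, 0]
    - [0, 0, -0.005, 0, 0, 0]

```text
clock: 45.1
position: [0.5719, -0.062, 0.097]
ee_rot: [3.141, 0.02, 0.0]
force: [-0.8, 0.3, -2.6]
width: 0.473
gripper_force: 30.0
```

move_arm:
  series:
    - [0, 0, -0.001, 0, 0, 0]
    - [0, 0, -0.001, 0, 0, 0]

```text
clock: 45.3
position: [0.5721, -0.0621, 0.0969]
ee_rot: [3.141, 0.02, 0.001]
force: [-1.5, 0.2, 4.5]
width: 0.471
gripper_force: 30.0
```

move_arm:
  series:
    - [0, 0, 0, 0, 0, 0]
    - [0, 0, 0, 0, 0, 0]
    - [0, 0, 0, 0, 0, 0]
    - [0, 0, 0, 0, 0, 0]
    - [0, 0, 0, 0, 0, 0]
  claw: 0.6

```text
clock: 45.8
position: [0.5718, -0.062, 0.0962]
ee_rot: [3.142, 0.02, -0.0]
force: [0.5, -0.5, 0.3]
width: 0.79
gripper_force: 0.0
```

move_arm:
  series:
    - [0, 0, 0.03, 0, 0, 0]
    - [0, 0, 0.09, 0, 0, 0]
    - [0, 0, 0.15, 0, 0, 0]
    - [0, 0, 0.21, 0, 0, 0]
    - [0, 0, 0.231, 0, 0, 0]

```text
clock: 46.3
position: [0.5737, -0.062, 0.2746]
ee_rot: [3.141, 0.02, 0.011]
force: [0.8, -0.7, -0.4]
width: 0.798
gripper_force: 0.0
```

move_arm:
  series:
    - [-0.0915, -0.165, 0, 0, 0, 0]
    - [-0.0915, -0.165, 0, 0, 0, 0]
    - [-0.0915, -0.165, 0, 0, 0, 0]
    - [-0.0915, -0.165, 0, 0, 0, 0]
    - [-0.0915, -0.165, 0, 0, 0, 0]
  claw: 0.3

```text
clock: 46.8
position: [0.5028, -0.1866, 0.2696]
ee_rot: [3.142, 0.016, 0.0]
force: [0.4, 0.5, 0.0]
width: 0.651
gripper_force: 0.0
```

move_arm:
  series:
    - [-0.0915, -0.165, 0, 0, 0, 0]
    - [-0.0915, -0.165, 0, 0, 0, 0]
    - [-0.0915, -0.165, 0, 0, 0, 0]
    - [-0.0915, -0.165, 0, 0, 0, 0]
    - [-0.0915, -0.165, 0, 0, 0, 0]

```text
clock: 47.3
position: [0.4352, -0.3089, 0.2694]
ee_rot: [-3.141, -0.02, -0.0]
force: [0.0, -0.3, 0.6]
width: 0.647
gripper_force: 0.0
```

```bash
python3 c.py c2
```

```text
wide 179 (((0.5708318948745728, 0.10457847267389297), 0.026033269241452217), np.float64(0.14445952538782678))
slim 0 False
nosed 113 (((0.5727529525756836, -0.06269389390945435), 0.01640274003148079), np.float64(0.1543315078545901))
hub 204 (((0.5201444029808044, 0.310986191034317), 0.016087638214230537), np.float64(0.06992136551052122))
```

move_arm:
  series:
    - [0, 0, 0, 0, 0, 0]
    - [0, 0, 0, 0, 0, 0]
    - [0, 0, -0.01, 0, 0, 0]
    - [0, 0, -0.05, 0, 0, 0]
    - [0, 0, -0.1, 0, 0, 0]

```text
clock: 47.9
position: [0.4357, -0.3098, 0.1946]
ee_rot: [3.14, 0.021, 0.005]
force: [-0.1, -0.5, -0.7]
width: 0.65
gripper_force: 0.0
```

move_arm:
  series:
    - [0, 0, -0.06, 0, 0, 0]
    - [0, 0, -0.11, 0, 0, 0]
    - [0, 0, -0.135, 0, 0, 0]
    - [0, 0, -0.147, 0, 0, 0]
    - [0, 0, -0.147, 0, 0, 0]

```text
clock: 48.4
position: [0.4341, -0.309, 0.0832]
ee_rot: [-3.14, -0.021, 0.003]
force: [0.5, 0.4, -0.5]
width: 0.648
gripper_force: 0.0
```

move_arm:
  series:
    - [0, 0, 0, 0, 0, 0]
    - [0, 0, 0, 0, 0, 0]
    - [0, 0, 0, 0, 0, 0]
    - [0, 0, 0, 0, 0, 0]

```text
clock: 48.8
position: [0.435, -0.3098, 0.085]
ee_rot: [3.141, 0.02, 0.002]
force: [0.2, 0.4, 0.1]
width: 0.65
gripper_force: 0.0
```

move_arm:
  series:
    - [0, 0, 0, 0, 0, 0]
    - [0, 0, 0, 0, 0, 0]
    - [0, 0, 0, 0, 0, 0]
    - [0, 0, 0, 0, 0, 0]
    - [0, 0, 0, 0, 0, 0]
  claw: -1

```text
clock: 49.3
position: [0.4346, -0.3095, 0.0842]
ee_rot: [-3.141, -0.02, 0.0]
force: [-0.1, 0.1, 0.6]
width: 0.366
gripper_force: 30.0
```

move_arm:
  series:
    - [0, 0, 0, 0, 0, 0]
    - [0, 0, 0.01, 0, 0, 0]
    - [0, 0, 0.03, 0, 0, 0]
    - [0, 0, 0.06, 0, 0, 0]
    - [0, 0, 0.1, 0, 0, 0]

```text
clock: 49.8
position: [0.4335, -0.309, 0.1593]
ee_rot: [-3.14, -0.02, 0.004]
force: [0.5, -0.4, -2.3]
width: 0.368
gripper_force: 30.0
```

move_arm:
  series:
    - [0, 0, 0.04, 0, 0, 0]
    - [0, 0, 0.08, 0, 0, 0]
    - [0, 0, 0.12, 0, 0, 0]
    - [0, 0, 0.14, 0, 0, 0]
    - [0, 0, 0.147, 0, 0, 0]

```text
clock: 50.3
position: [0.4351, -0.3098, 0.2715]
ee_rot: [3.14, 0.02, 0.004]
force: [0.7, -1.0, -3.1]
width: 0.362
gripper_force: 30.0
```

move_arm:
  series:
    - [0.005, 0.02, 0, 0, 0, 0]
    - [0.015, 0.06, 0, 0, 0, 0]
    - [0.028, 0.11, 0, 0, 0, 0]
    - [0.042, 0.165, 0, 0, 0, 0]
    - [0.054, 0.218, 0, 0, 0, 0]

```text
clock: 50.8
position: [0.4746, -0.1443, 0.2686]
ee_rot: [-3.141, -0.02, 0.002]
force: [2.0, 0.1, -2.2]
width: 0.365
gripper_force: 30.0
```

move_arm:
  series:
    - [0.014, 0.055, 0, 0, 0, 0]
    - [0.028, 0.11, 0, 0, 0, 0]
    - [0.041, 0.165, 0, 0, 0, 0]
    - [0.05, 0.2, 0, 0, 0, 0]
    - [0.0538, 0.2175, 0, 0, 0, 0]

```text
clock: 51.3
position: [0.5151, 0.0202, 0.2686]
ee_rot: [-3.141, -0.026, 0.002]
force: [-0.5, 0.4, -2.8]
width: 0.366
gripper_force: 30.0
```

move_arm:
  series:
    - [0, 0, 0, 0, 0, 0]
    - [0, 0, 0, 0, 0, 0]
    - [0, 0, 0, 0, 0, 0]
    - [0, 0, -0.03, 0, 0, 0]
    - [0, 0, -0.08, 0, 0, 0]

```text
clock: 51.8
position: [0.5172, 0.0156, 0.211]
ee_rot: [3.141, 0.016, 0.009]
force: [0.8, 0.9, -3.2]
width: 0.366
gripper_force: 30.0
```

move_arm:
  series:
    - [0, 0, -0.04, 0, 0, 0]
    - [0, 0, -0.07, 0, 0, 0]
    - [0, 0, -0.085, 0, 0, 0]
    - [0, 0, -0.09, 0, 0, 0]
    - [0, 0, -0.09, 0, 0, 0]

```text
clock: 52.3
position: [0.5157, 0.0165, 0.1424]
ee_rot: [3.141, 0.019, 0.001]
force: [-1.2, 0.0, -2.3]
width: 0.366
gripper_force: 30.0
```

move_arm:
  series:
    - [0, 0, 0, 0, 0, 0]
    - [0, 0, -0.01, 0, 0, 0]
    - [0, 0, -0.02, 0, 0, 0]
    - [0, 0, -0.03, 0, 0, 0]
    - [0, 0, -0.035, 0, 0, 0]

```text
clock: 52.8
position: [0.5149, 0.0171, 0.1147]
ee_rot: [3.141, 0.02, -0.002]
force: [0.1, -0.4, -2.0]
width: 0.363
gripper_force: 30.0
```

move_arm:
  series:
    - [0, 0, 0, 0, 0, 0]
    - [0, 0, 0, 0, 0, 0]
    - [0, 0, -0.002, 0, 0, 0]
    - [0, 0, -0.004, 0, 0, 0]
    - [0, 0, -0.005, 0, 0, 0]

```text
clock: 53.3
position: [0.5154, 0.0171, 0.112]
ee_rot: [3.142, 0.02, 0.0]
force: [0.0, 0.7, -3.0]
width: 0.363
gripper_force: 30.0
```

move_arm:
  series:
    - [0, 0, -0.001, 0, 0, 0]
    - [0, 0, -0.002, 0, 0, 0]
    - [0, 0, -0.002, 0, 0, 0]

```text
clock: 53.6
position: [0.5157, 0.0172, 0.1112]
ee_rot: [3.141, 0.02, 0.001]
force: [-1.7, -0.2, 5.9]
width: 0.364
gripper_force: 30.0
```

move_arm:
  series:
    - [0, 0, 0, 0, 0, 0]
    - [0, 0, 0, 0, 0, 0]
    - [0, 0, 0, 0, 0, 0]
    - [0, 0, 0, 0, 0, 0]
    - [0, 0, 0, 0, 0, 0]
  claw: 0.3

```text
clock: 54.1
position: [0.5154, 0.0171, 0.1104]
ee_rot: [3.142, 0.02, -0.0]
force: [-0.4, -0.2, 0.7]
width: 0.645
gripper_force: 0.0
```

move_arm:
  series:
    - [0, 0, 0.03, 0, 0, 0]
    - [0, 0, 0.09, 0, 0, 0]
    - [0, 0, 0.15, 0, 0, 0]
    - [0, 0, 0.21, 0, 0, 0]
    - [0, 0, 0.23, 0, 0, 0]

```text
clock: 54.6
position: [0.5172, 0.0175, 0.2878]
ee_rot: [-3.141, -0.02, -0.011]
force: [0.3, 0.5, -0.4]
width: 0.65
gripper_force: 0.0
```

move_arm:
  series:
    - [-0.08, -0.3, 0, 0, 0, 0]
    - [-0.08, -0.3, 0, 0, 0, 0]
    - [-0.08, -0.3, 0, 0, 0, 0]
    - [-0.08, -0.3, 0, 0, 0, 0]
    - [-0.08, -0.3, 0, 0, 0, 0]

```text
clock: 55.1
position: [0.4537, -0.2116, 0.2831]
ee_rot: [3.14, 0.015, -0.0]
force: [0.2, 0.7, 0.2]
width: 0.652
gripper_force: 0.0
```

move_arm:
  series:
    - [0, 0, 0, 0, 0, 0]
    - [0, 0, 0, 0, 0, 0]
    - [0, 0, 0, 0, 0, 0]
    - [0, 0, 0, 0, 0, 0]
    - [0, 0, 0, 0, 0, 0]

```text
clock: 55.6
position: [0.4558, -0.2068, 0.283]
ee_rot: [-3.141, -0.023, -0.0]
force: [0.5, 0.3, 0.1]
width: 0.651
gripper_force: 0.0
```

```bash
python3 c.py c3
```

```text
wide 172 (((0.5707998871803284, 0.10461359471082687), 0.025988979265093803), np.float64(0.14459751712749563))
slim 108 (((0.5156660676002502, 0.016460277140140533), 0.01697356067597866), np.float64(0.16458898469322175))
nosed 108 (((0.573418140411377, -0.06299791485071182), 0.016170533373951912), np.float64(0.1547845970795818))
hub 205 (((0.5202653408050537, 0.31138676404953003), 0.016777832061052322), np.float64(0.06992277763640935))
```

View pics/c3.png

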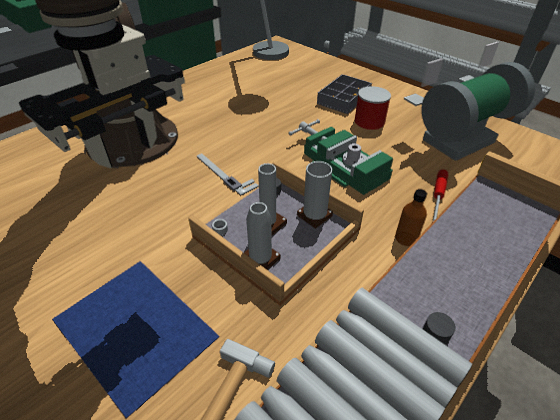

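The tubes stand on their pegs at (268,195), (318,190) and (259,235). The hub is in the vise at (353,153) and the arm is clear.

```bash
python3 -c "
from cell import ticket; print(ticket.sign_off())"
```

```text
the job is handed in; nothing more can be done
None
```

The job is handed in: my last camera check showed the hub in the middle of the vise bed and all three tubes standing fully down on their own pegs; no tube fell, and it took about 56 s of the 138 s (no verdict came back).

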